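Set the nest plate on its pins and hold a valve body in its corner

TASK

Lower the flat plate with the two holes and the L of steel stops over the two pins of the fixture base until it lies flush on the base and covers it (do not drop it), and let it go. Then stand the stepped valve body upright on that plate inside the L, its long side along the long stop and its end against the short stop, and press it firmly into the corner so that it bears on both stops at once. Finish while still holding it pressed there; leave the filter, spanner and brass coupling alone.

Things in the scene. Friction and masses are not known exactly. Their poses are not given: they have to be found in the camera images.
- base: Fixture base fixed to the bench: dark steel plate 190 (x) x 150 (y) x 12 mm. Origin: centre of its underside, on the bench; z up. Two upright steel pins 12 mm in diameter stand 22 mm above its top at x = +45, y = -45 and y = +45 mm (their upper 8 mm taper to 5 mm). It does not move. Its yaw lies within 0.35 rad of the world's.
- base_top (a point): Centre of the top face of the fixture base, 12 mm above the bench; same axes as the base. The plate's origin comes to lie here, with the same axes, when it is home.
- nest: Loose aluminium plate 170 (x) x 130 (y) x 8 mm, about 0.6 kg with its stops. Origin: centre of its underside; z up. Two through holes of 14 mm diameter at x = +45, y = -45 and +45 mm take the pins. It carries two fixed steel stops, 14 mm thick and 26 mm high above the plate's top (their tops 34 mm above the origin), forming an L whose inner corner is at x = -13, y = +51 mm. At the start it lies flat on the bench.
- long_stop: Long steel stop of the plate: bar 14 (x) x 130 (y) x 26 mm, its centre at x = -6, y = 0 of the plate. Origin: centre of its underside, on the plate's top; axes as the plate's. The valve body bears on its -x face (x = -13 mm of the plate). The bar can be gripped across its 14 mm to carry the plate.
- short_stop: Short steel stop of the plate: bar 72 (x) x 14 (y) x 26 mm, its centre at x = -49, y = +58 of the plate. Origin: centre of its underside, on the plate's top; axes as the plate's. The valve body bears on its -y face (y = +51 mm of the plate).
- grip (a point): Point on the long stop over the centre of mass of the plate with its stops: x = -6, y = +6, z = +21 mm of the plate, halfway up the stop. Axes as the plate's.
- home (a point): Point on the plate's top, at x = -38, y = +16, z = +8 mm of the plate, where the valve body's origin lies when it is pressed home. Axes as the plate's.
- valve: Loose aluminium valve body, 0.35-0.55 kg: lower block 70 (x) x 50 (y) x 30 mm, smooth and oiled (friction 0.2); on it a dry upper block 60 (x) x 30 (y) mm from 30 to 62 mm height, to be gripped across its 30 mm above the stops; two plugs 5 mm tall on top. Origin: centre of its underside; z up. Its x axis lies along the plate's y axis when home, either way round.
- filter: Bystander: grey filter canister, 90 mm in diameter, 56 mm high. Origin: centre of its underside.
- spanner: Bystander: steel spanner lying flat along its x axis.
- coupling: Bystander: brass coupling, 32 mm in diameter, 36 mm high. Origin: centre of its underside.
Not all that is in view belongs to the job. Of the things like the nest, leave any that is purple or turquoise; of the rest the smaller one is meant.

How it is judged:
On the way:
1. the plate lies flush on the base over both pins, and is let go (horizontal distance between nest and base_top below 0.0035 m and z of nest in the frame of base_top below 0.003 m and angle between the x axis of nest and the x axis of base, either way round below 0.05 rad and angle between nest's own z axis and vertical below 0.03 rad and contact force between the fingers and nest below 0.3 N), for 0.2 s.
At the end, for the whole second after the job is handed in: Plate home on the pins (3.5 mm sideways, 3 mm in height, 0.05 rad). Valve body upright on it (3 mm, 0.05 rad), long side along the long stop (0.05 rad), within 4 mm of the corner position, bearing on each stop with over 3 N, at rest, fingers still on it with over 2 N (horizontal distance between nest and base_top below 0.0035 m and z of nest in the frame of base_top below 0.003 m and angle between the x axis of nest and the x axis of base, either way round below 0.05 rad and angle between nest's own z axis and vertical below 0.03 rad and horizontal distance between valve and home below 0.004 m and z of valve in the frame of home between -0.003 and 0.003 m and angle between valve's own z axis and vertical below 0.05 rad and angle between the x axis of valve and the y axis of nest, either way round below 0.05 rad and contact force between valve and long_stop above 3 N and contact force between valve and short_stop above 3 N and contact force between the fingers and valve above 2 N and linear speed of valve below 0.02 m/s); the arm keeps its last pose, push and grip.
It fails at once if the plate is dropped onto the pins (linear speed of nest above 0.45 m/s and contact force between the fingers and nest below 0.3 N and horizontal distance between nest and base_top below 0.03 m).
It fails at once if the filter is disturbed (distance of filter from where it was at the start of the episode above 0.03 m).
It fails at once if the spanner is disturbed (distance of spanner from where it was at the start of the episode above 0.03 m).
It fails at once if the coupling is disturbed (distance of coupling from where it was at the start of the episode above 0.03 m).
It also fails if it takes over 64 s, if anything falls off the work surface, if the arm or the gripper's body presses on something with over 40 N, if the wrist force passes 120 N, or if a joint passes its speed limit or range.

ROBOT

A 7-joint arm with a two-finger parallel gripper is mounted at the origin on the work surface. World frame = base frame: x ahead of the robot, y to its left, z up, the work surface at z = 0. Lengths are in m, angles in rad, forces in N, time in s.
With the tool pointing down it reaches from about 0.4 to 0.85 m from the base axis. Payload 10.4 kg.
Tool frame: the origin (TCP) lies between the finger pads; the fingertips stand 19 mm ahead of it and the grasp point (between the pads) is the TCP; z points along the fingers, x is the direction in which the jaws open and shut, and the axes are right-handed (so a half turn about z gives the same grasp; the last joint's range is limited). The gripper opens to 87 mm and grips with 3 to 60 N. Pads are 19 mm wide; open, the fingers measure 117 mm over their backs; the gripper's body (75 mm by 190 mm) begins 51 mm behind the grasp point.
Start: joints at [1.116, 0.332, -0.065, 1.46, 0.022, 1.35, -0.088], TCP at [0.262, -0.568, 0.242] pointing down, gripper open.
Joint ranges: [-2.6, 2.6], [-0.5, 2.12], [-1.47, 1.34], [0.16, 2.42], [-1.27, 4.41], [0.06, 2.06], [-2.6, 2.6]. Speed limits (rad/s): [2.22, 2.22, 2.79, 2.79, 3.14, 3.14, 3.14].

INTERFACE

Orientations are given as a unit quaternion [x, y, z, w].
In Python, from bench import * gives the robot as it stands.
- The arm moves only by the tool step_arm, never from a script. Its argument "commands" is a list of rows, each a list of 6 numbers: the shift along the tool's x, y, z in m, then the turn, a rotation vector about the tool's x, y, z in rad. In form: [[tx, ty, tz, rx, ry, rz], ...]. A call has 1 to 12 rows; each row shifts and turns the commanded pose from where the row before left it, along the tool's axes as they then stand; what a row does not reach is not made up. A row lasts 1/10 s, in which the tool goes at most 50 mm and 8.59 degrees, less where a joint would pass 70% of its speed; a pose out of reach is approached as far as the arm can. A call with a gripper value outside its range is refused whole. "gripper" is the opening, from 0 (shut) to 1 (fully open), set as the call begins (left out, the last holds). The fingers move at their own pace and stop on an object; "grip_force" is the grip in N (left out, the last holds). Time passes only in rows, so rows that do not move let the fingers close. It gives the time, the measured TCP pose, the force and the opening at its end, in the units of the state.
- read_state(): the state, without advancing time (a new reading comes with each control period).
- camera(name): name is "scene" or "top" or "wrist"; returns the picture (384x512x3 uint8, red, green, blue); there is no depth.
- get_calibration(name): a dict with "fx", "fy", "cx", "cy" (pixels), "R" (3x3) and "t" (3): a world point X has camera coordinates R X + t. Camera axes: x right, y down, z forward; pixel columns grow to the right and rows downward; lengths in m; the calibration is good to about 2 mm. A picture is of the moment at which its call begins: read the wrist's pose just before it. get_calibration takes no time and is no camera call; for the wrist camera it gives the pose at the moment of the call.
- close_job(): hands the job in, once; it reports no verdict.
The state is a dict: "time": time; "joint_positions": joint angles; "joint_vel": joint speeds; "joint_torque": joint torques, N m; "ee_pos": TCP position; "eef_rot": TCP orientation; "ft_force": force on the tool from outside, world axes, zero at the start; "torque": the same for the moment, N m; "width": finger opening in m.
Only numpy, scipy, OpenCV 4.12 (cv2) and the standard library are available. Lean on these libraries where they do the work, as an engineer would, in place of code of your own. Each camera call takes 0.05 s, during which the arm holds its last target. There are 200 camera calls.

## Working session

There is one attempt and no reset: what is moved stays moved. The work goes in short steps, Python scripts to look and compute and a tool call to move; the robot and the scene stay as the last step left them, time stands still between calls to the robot, and variables do not carry over. Pictures are saved under pics/ and viewed, on a budget of 10 in all, crops included, one or two more only if the job needs it, and the job is handed in when it is done.

Besides the shell and the picture viewer there is one more tool, called after "Request:" by a JSON object that holds its "fn" and its "kwargs". step_arm: Moves the arm, as the interface text tells. Its arguments: {"type":"object","properties":{"commands":{"type":"array","items":{"type":"array","items":{"type":"number"}}},"gripper":{"type":"number"},"grip_force":{"type":"number"}},"required":["commands"]}

```bash
ls; mkdir -p pics
python3 - <<'E'
from bench import *
import cv2,numpy as np
s=read_state();print({k:np.round(v,3) for k,v in s.items()})
for n in ("scene","top"):
    im=camera(n); cv2.imwrite(f"pics/{n}0.png",im[:,:,::-1]); c=get_calibration(n);print(n,c)
    cv2.imwrite(f"pics/{n}0b.png",cv2.resize(im[:,:,::-1],(800,600),interpolation=cv2.INTER_CUBIC))
E
```

```text
pics
{'time': np.float64(0.0), 'joint_positions': array([ 1.116,  0.333, -0.065,  1.461,  0.022,  1.35 , -0.088]), 'joint_vel': array([-0.001, -0.002,  0.   , -0.001, -0.001,  0.002, -0.   ]), 'joint_torque': array([-0.0000e+00, -6.2325e+01,  2.4000e-02, -3.8989e+01, -6.1000e-02,
        4.0000e-02,  0.0000e+00]), 'ee_pos': array([ 0.261, -0.567,  0.241]), 'eef_rot': array([ 0.842, -0.539, -0.001, -0.   ]), 'ft_force': array([ 0.238,  0.924, -1.18 ]), 'torque': array([ 0.028, -0.017,  0.022]), 'width': np.float64(0.087)}
scene {'fx': 403.1658014634576, 'fy': 403.1658014634576, 'cx': 258.1246035362071, 'cy': 191.38110789095708, 'R': array([[-0.51326783,  0.85821282, -0.00518613],
       [ 0.5818566 ,  0.34353389, -0.73717526],
       [-0.63087164, -0.38138593, -0.67568169]]), 't': array([ 0.30704424, -0.18549965,  1.4539608 ])}
top {'fx': 477.8234170581021, 'fy': 477.8234170581021, 'cx': 252.53106768956587, 'cy': 197.81917180923514, 'R': array([[ 0.02377827, -0.99966235,  0.01047712],
       [-0.98391707, -0.02525705, -0.17683121],
       [ 0.17703613, -0.00610388, -0.98418543]]), 't': array([-0.10892036,  0.44267201,  1.52050202])}
```

View pics/top0b.png

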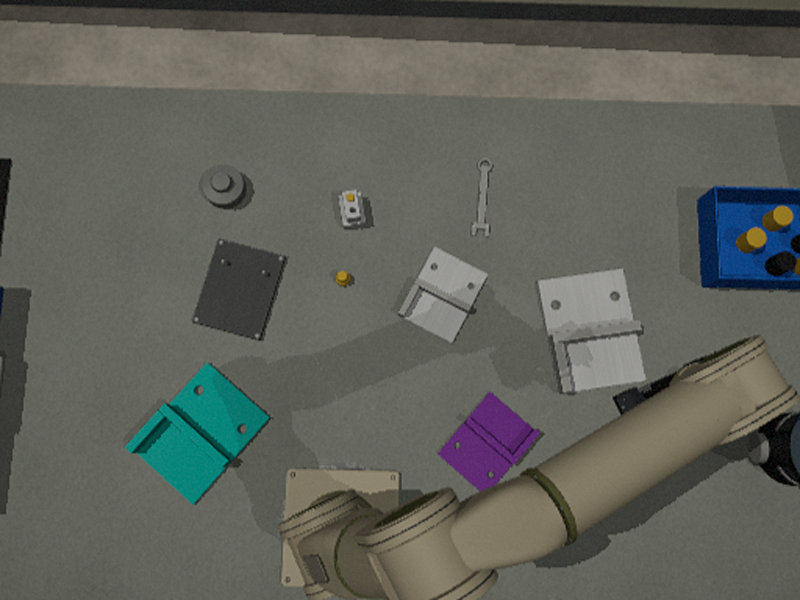

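View pics/scene0b.png

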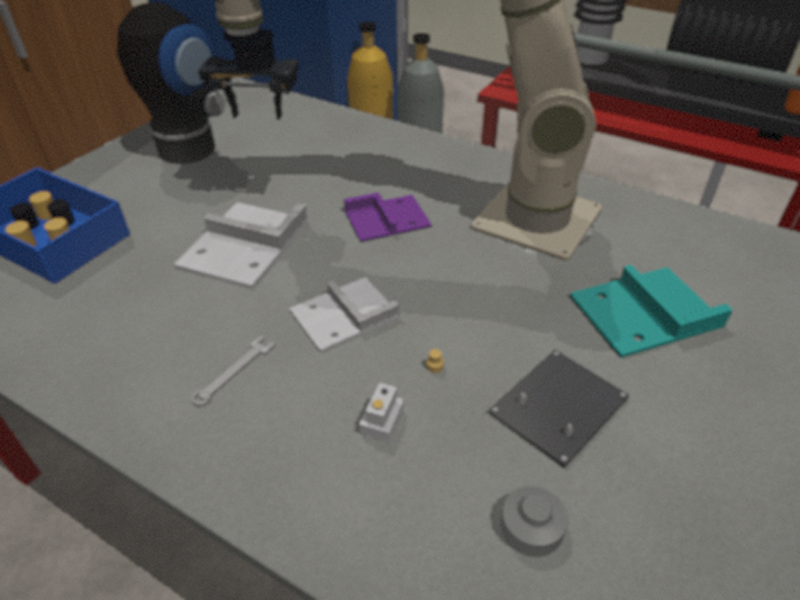

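Candidates for the nest (top view, 800-px picture): small aluminium (443,295), large aluminium (592,330), purple (490,440), turquoise (200,432). Purple and turquoise are out, and the smaller of the remaining two is at (443,295). The base is at (240,290), valve (351,208), coupling (343,278), filter (222,187), spanner (482,200). Next, a close crop.

Run:
```python
import cv2,numpy as np
im=cv2.imread("pics/top0.png")
def crop(x,y,w,h,s): return cv2.resize(im[y:y+h,x:x+w],None,fx=s,fy=s,interpolation=cv2.INTER_CUBIC)
a=crop(118,148,70,75,5); b=crop(248,150,70,75,5); c=crop(208,110,25,45,4)
o=np.zeros((375,800,3),np.uint8); o[:,:350]=a; o[:,350:700]=b; o[:180,700:]=c
for x in range(0,700,50):
    cv2.line(o,(x,0),(x,6),(0,255,255),1)
for y in range(0,375,50): cv2.line(o,(0,y),(6,y),(0,255,255),1); cv2.line(o,(350,y),(356,y),(0,255,255),1)
cv2.imwrite("pics/crop1.png",o)
```

```text
(no output)
```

View pics/crop1.png

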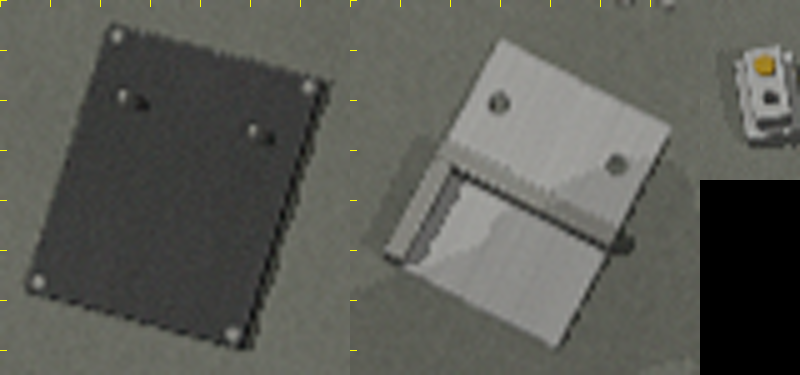

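The crop confirms the small aluminium plate with two holes and an L: corners (500,38), (672,127), (558,347), holes (498,103), (617,165). Base corners are (110,25), (328,78), (245,345), (27,290).

```bash
cat > h.py <<'E'
import numpy as np, cv2
from bench import *
from scipy.spatial.transform import Rotation as Ro
from scipy.optimize import least_squares
def proj(c,P):
    q=np.atleast_2d(P)@np.array(c["R"]).T+np.array(c["t"])
    return np.c_[c["fx"]*q[:,0]/q[:,2]+c["cx"],c["fy"]*q[:,1]/q[:,2]+c["cy"]]
def place(p,L):  # p=x,y,yaw ; local pts in mm
    L=np.atleast_2d(L)/1000.; c,s=np.cos(p[2]),np.sin(p[2])
    return np.c_[p[0]+c*L[:,0]-s*L[:,1],p[1]+s*L[:,0]+c*L[:,1],L[:,2]]
def fit(c,L,px,p0=(.55,0,0)):
    L=np.array(L,float);px=np.array(px,float)
    r=least_squares(lambda p:(proj(c,place(p,L))-px).ravel(),p0,loss="soft_l1",x_scale=[.01,.01,.1])
    return r.x,(proj(c,place(r.x,L))-px)
def move_to(xyz,jaw): # shift/turn in tool axes to world target, tool down, jaw axis at world angle
    s=read_state(); R=Ro.from_quat(s["eef_rot"]); 
    best=None
    for k in (0,np.pi):
        T=Ro.from_euler("z",jaw+k)*Ro.from_euler("x",np.pi)
        w=(R.inv()*T).as_rotvec()
        if best is None or np.linalg.norm(w)<np.linalg.norm(best): best=w
    d=R.inv().apply(np.array(xyz)-s["ee_pos"])
    print("tcp",np.round(s["ee_pos"],4),"shift mm",np.round(d*1e3,1),"turn",np.round(best,4),"q7",round(s["joint_positions"][6],2),"t",s["time"],"F",np.round(s["ft_force"],1),"w",s["width"])
E
python3 - <<'E'
from h import *
c=get_calibration("top")
def T(a,ox,oy,X0,s): return [((u-X0)/s+ox-.4,v/s+oy-.4) for u,v in a]
print("nest",fit(c,[(85,65,8),(85,-65,8),(-85,-65,8),(45,45,8),(45,-45,8)],T([(500,38),(672,127),(558,347),(498,103),(617,165)],248,150,350,5)))
print("base",fit(c,[(95,75,12),(95,-75,12),(-95,-75,12),(-95,75,12),(45,45,34),(45,-45,34)],T([(110,25),(328,78),(245,345),(27,290),(124,93),(252,128)],118,148,0,5)))
print("valve",fit(c,[(30,15,62),(30,-15,62),(-30,-15,62),(-30,15,62)],T([(744,48),(777,43),(789,120),(758,126)],208,110,700,4)))
p,_=fit(c,[(85,65,8),(85,-65,8),(-85,-65,8),(45,45,8),(45,-45,8)],T([(500,38),(672,127),(558,347),(498,103),(617,165)],248,150,350,5))
g=place(p,[(-6,6,21)])[0]; print("grip",g)
w=get_calibration("wrist"); s=read_state(); R=Ro.from_quat(s["eef_rot"]).as_matrix(); print("wrist cam in tool", R.T@(-np.array(w["R"]).T@w["t"]-s["ee_pos"]), "cam axes in tool",np.round(np.array(w["R"])@R,3),w["fx"])
move_to([g[0],g[1],.25],p[2])
E
```

```text
nest (array([ 0.48736439, -0.20001919, -0.46009716]), array([[-0.06174213,  0.15540339],
       [-0.14384593, -0.14430111],
       [-0.20606363,  0.15809035],
       [ 0.19278838,  0.01126144],
       [ 0.22465191, -0.1826994 ]]))
base (array([ 0.4881903 ,  0.23501871, -0.22967763]), array([[ 0.07843365, -0.65620434],
       [-0.72644909, -0.31995383],
       [-0.0523986 ,  0.45573838],
       [-0.08999348,  0.11415929],
       [ 0.09570111,  0.29910404],
       [ 0.65513002,  0.0112293 ]]))
valve (array([6.64054949e-01, 6.08939681e-04, 1.98834156e-01]), array([[-0.23322841,  1.22717663],
       [ 0.46079867,  0.99950672],
       [ 0.47004228, -1.07713818],
       [-0.78049308, -1.07631552]]))
grip [ 0.48465255 -0.19197893  0.021     ]
wrist cam in tool [ 1.13144645e-04 -7.77573829e-02 -1.42941697e-01] cam axes in tool [[ 1.     0.    -0.   ]
 [-0.     0.96  -0.282]
 [ 0.     0.282  0.96 ]] 285.24916414635726
tcp [ 0.2614 -0.5673  0.2409] shift mm [-247.5 -359.8   -8.9] turn [-4.000e-04  1.200e-03 -6.789e-01] q7 -0.09 t 0.1 F [ 0.2  1.  -0.8] w 0.08691870749921332
```

Request:
{"fn": "step_arm", "kwargs": {"commands": [[-0.012, -0.018, 0, 0, 0, 0], [-0.0246, -0.0358, 0, 0, 0, 0], [-0.0246, -0.0358, 0, 0, 0, 0], [-0.0246, -0.0358, 0, 0, 0, 0], [-0.0246, -0.0358, 0, 0, 0, 0], [-0.0246, -0.0358, 0, 0, 0, 0], [-0.0246, -0.0358, 0, 0, 0, 0], [-0.0246, -0.0358, 0, 0, 0, 0], [-0.0246, -0.0358, 0, 0, 0, 0], [-0.0246, -0.0358, 0, 0, 0, 0], [-0.014, -0.0196, 0, 0, 0, 0]], "gripper": 0.6}}

```text
time: 1.2
ee_pos: [0.4862, -0.1885, 0.2415]
eef_rot: [0.843, -0.538, -0.0, -0.0]
ft_force: [-0.5, -0.8, -0.8]
width: 0.0524
```

Request:
{"fn": "step_arm", "kwargs": {"commands": [[0, 0, 0, 0, 0, -0.1], [0, 0, 0, 0, 0, -0.14], [0, 0, 0, 0, 0, -0.14], [0, 0, 0, 0, 0, -0.14], [0, 0, 0, 0, 0, -0.12], [0, 0, 0, 0, 0, -0.04], [0, 0, 0, 0, 0, 0]]}}

```text
time: 1.9
ee_pos: [0.4846, -0.1923, 0.2412]
eef_rot: [0.974, -0.227, -0.0, -0.0]
ft_force: [-0.1, 0.3, -0.1]
width: 0.0523
```

Run:
```python
from h import *
move_to([.4847,-.1920,.25],-.46)
c=get_calibration("wrist"); im=camera("wrist"); cv2.imwrite("pics/w1.png",cv2.resize(im[:,:,::-1],(800,600),interpolation=cv2.INTER_CUBIC)); np.save("w1.npy",c,allow_pickle=True)
print(read_state()["time"],np.round(read_state()["joint_positions"],2))
L=[(85,65,8),(85,-65,8),(-85,-65,8),(45,45,8),(45,-45,8)]
print(proj(c,place([.4874,-.2,-.46],L))*1.5625)
```

```text
tcp [ 0.4846 -0.1923  0.2412] shift mm [-0.1 -0.3 -8.8] turn [0.0001 0.0006 0.0015] q7 -0.21 t 1.9 F [-0.1  0.3 -0.1] w 0.05230849797765581
1.95 [ 0.69  0.13 -0.43  1.71  0.06  1.31 -0.21]
[[509.17099802 178.54347972]
 [498.92380782 326.41898687]
 [310.7509595  326.08437635]
 [459.48602172 203.11441742]
 [455.46106741 305.36463733]]
```

View pics/w1.png

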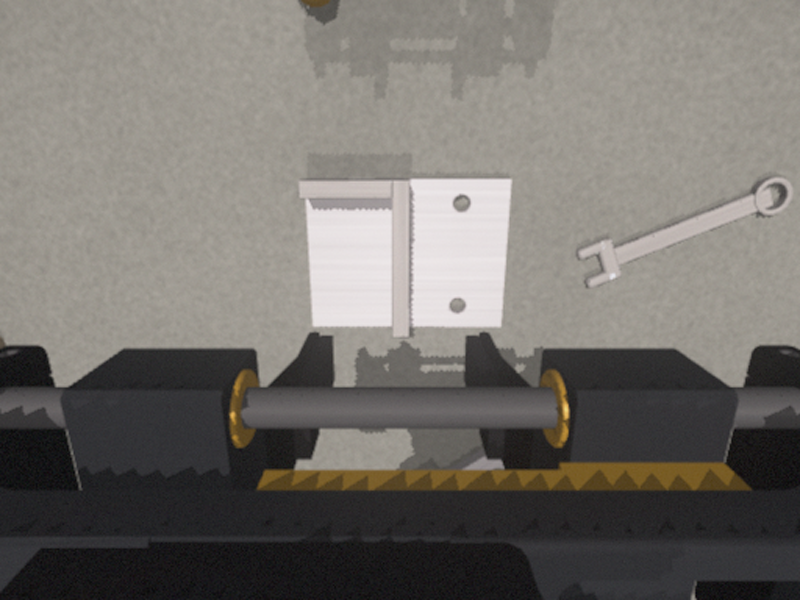

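The plate is seen cleanly: corners (511,179), (503,326), (313,326), holes (461,203), (457,305). The stop lies along the tool's y axis. This agrees within 2 px with the top-view fit.

Run:
```python
from h import *
c=np.load("w1.npy",allow_pickle=True).item()
L=[(85,65,8),(85,-65,8),(-85,-65,8),(45,45,8),(45,-45,8)]
p,r=fit(c,L,np.array([(511,179),(503,326),(312.5,326),(461.5,203.5),(457,305)])/1.5625-.2,[.487,-.2,-.46]); print(p,r)
g=place(p,[(-6,6,21)])[0]; move_to(g,p[2])
```

```text
[ 0.48885667 -0.20048927 -0.45833957] [[ 0.15168469 -0.3703302 ]
 [-1.2371067   0.23882663]
 [ 0.23275069  0.21156105]
 [ 0.03113473 -0.26485401]
 [ 0.37059161  0.24263502]]
tcp [ 0.4846 -0.1924  0.2413] shift mm [  1.5  -0.6 220.3] turn [ 0.0001  0.0005 -0.0019] q7 -0.21 t 1.95 F [-0.1 -0.6 -0.9] w 0.05203026141311044
```

Request:
{"fn": "step_arm", "kwargs": {"commands": [[0.0015, -0.0006, 0.015, 0, 0, 0], [0, 0, 0.035, 0, 0, 0], [0, 0, 0.035, 0, 0, 0], [0, 0, 0.035, 0, 0, 0], [0, 0, 0.035, 0, 0, 0], [0, 0, 0.03, 0, 0, 0], [0, 0, 0.018, 0, 0, 0], [0, 0, 0.008, 0, 0, 0], [0, 0, 0, 0, 0, 0]]}}

```text
time: 2.85
ee_pos: [0.4858, -0.1921, 0.0293]
eef_rot: [0.974, -0.228, -0.001, -0.0]
ft_force: [0.3, -0.1, 0.6]
width: 0.0521
```

Request:
{"fn": "step_arm", "kwargs": {"commands": [[0, 0, 0, 0, 0, 0], [0, 0, 0, 0, 0, 0], [0, 0, 0, 0, 0, 0], [0, 0, 0, 0, 0, 0], [0, 0, 0, 0, 0, 0], [0, 0, 0, 0, 0, 0]], "gripper": 0, "grip_force": 50}}

```text
time: 3.45
ee_pos: [0.4863, -0.1925, 0.0306]
eef_rot: [0.974, -0.228, -0.0, 0.0]
ft_force: [0.5, -0.5, 1.9]
width: 0.0136
```

Gripped at 13.6 mm. Lift, turn to the base's yaw and move to a spot where the wrist camera sees the base beyond the plate.

Request:
{"fn": "step_arm", "kwargs": {"commands": [[0, 0, -0.006, 0, 0, 0], [0, 0, -0.018, 0, 0, 0], [0, 0, -0.032, 0, 0, 0], [0, 0, -0.036, 0, 0, 0], [0, 0, -0.036, 0, 0, 0], [0, 0, -0.036, 0, 0, -0.03], [0, 0, -0.036, 0, 0, -0.05], [0, 0, -0.032, 0, 0, -0.06], [0, 0, -0.024, 0, 0, -0.05], [0, 0, -0.014, 0, 0, -0.03], [0, 0, 0, 0, 0, -0.01]]}}

```text
time: 4.55
ee_pos: [0.4869, -0.1925, 0.3023]
eef_rot: [0.994, -0.114, 0.001, 0.0]
ft_force: [-0.0, -0.4, -6.3]
width: 0.0138
```

Request:
{"fn": "step_arm", "kwargs": {"commands": [[-0.005, -0.014, 0, 0, 0, 0], [-0.01, -0.032, 0, 0, 0, 0], [-0.012, -0.037, 0, 0, 0, 0], [-0.012, -0.037, 0, 0, 0, 0], [-0.012, -0.037, 0, 0, 0, 0], [-0.012, -0.037, 0, 0, 0, 0], [-0.012, -0.037, 0, 0, 0, 0], [-0.01, -0.032, 0, 0, 0, 0], [-0.007, -0.02, 0, 0, 0, 0], [-0.003, -0.01, 0, 0, 0, 0], [0, 0, 0, 0, 0, 0], [0, 0, 0, 0, 0, 0]]}}

```text
time: 5.75
ee_pos: [0.4603, 0.1132, 0.2999]
eef_rot: [0.993, -0.115, -0.0, 0.0]
ft_force: [-0.1, -0.2, -5.6]
width: 0.0136
```

Run:
```python
from h import *
move_to([.46,.115,.3],-.23)
s=read_state(); c=get_calibration("wrist"); im=camera("wrist"); cv2.imwrite("pics/w2.png",cv2.resize(im[:,:,::-1],(800,600),interpolation=cv2.INTER_CUBIC)); np.save("w2.npy",dict(c=c,s=s),allow_pickle=True)
print(np.round(s["joint_positions"],2))
L=[(95,75,12),(95,-75,12),(-95,-75,12),(-95,75,12),(45,45,34),(45,-45,34)]
print(proj(c,place([.4882,.235,-.23],L))*1.5625)
```

```text
tcp [0.4603 0.1132 0.2999] shift mm [-0.7 -1.7 -0.1] turn [ 0.0009  0.0008 -0.0003] q7 -0.56 t 5.75 F [-0.1 -0.2 -5.6] w 0.01358213339422074
[ 0.41  0.01 -0.74  1.72  0.01  1.42 -0.56]
[[509.51073778   4.75013237]
 [498.41727085 185.41085923]
 [297.30454417 185.45878392]
 [285.93902851   4.96277856]
 [452.40259271  37.68839967]
 [448.94804161 152.11269129]]
```

View pics/w2.png

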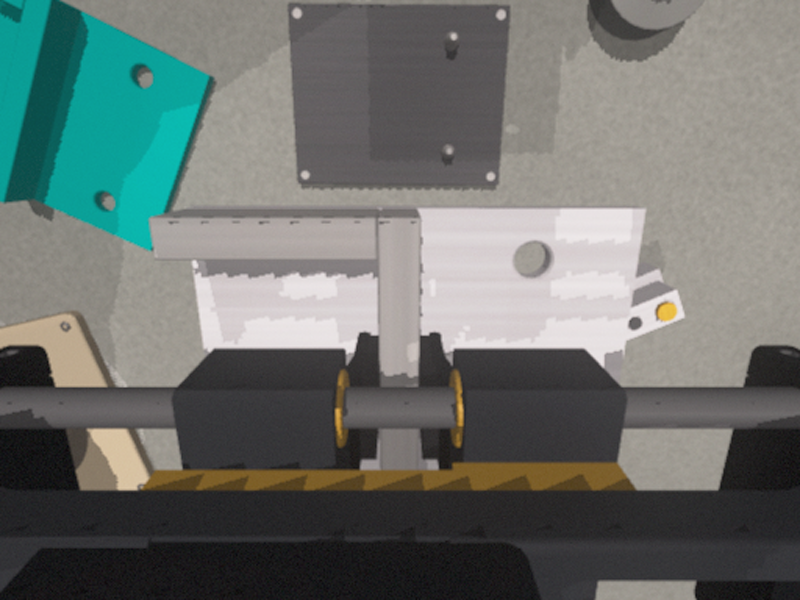

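Base corners: (290,5), (509,6), (497,185), (299,185), pins (452,37) and (448,150). In-hand plate: corner (645,208), hole centre (532,259), short stop top corners (150,217), (155,259), inner corner (377,260). Fit both.

Run:
```python
from h import *
d=np.load("w2.npy",allow_pickle=True).item(); c,s=d["c"],d["s"]
L=[(95,75,12),(95,-75,12),(-95,-75,12),(-95,75,12),(45,45,34),(45,-45,34)]
b,r=fit(c,L,np.array([(509,6),(497.5,185),(299,185),(290,5),(453,36.5),(448.5,150.5)])/1.5625-.2,[.488,.235,-.23]); print("base",b);print(np.round(r*1.56,1))
N=np.array([(85,65,8),(45,45,8),(-85,65,34),(-85,51,34),(-13,51,34),(1,65,34)])/1e3
px=np.array([(645,208),(532,259),(150,217),(155,259),(377,260),(419,216)])/1.5625-.2
R=Ro.from_quat(s["eef_rot"]); p0=s["ee_pos"]
# nest pose in tool frame: identity = flipped about x
def W(q): return R.apply((Ro.from_rotvec([q[4],0,q[2]])*Ro.from_euler("x",np.pi)).apply(N)+[q[0],q[1],q[3]])+p0
g0=np.array([.006,.006,0,.030,0])
prior=lambda q:np.array([0,0,0,(q[3]-.030)/.0007,q[4]/.01])
f=least_squares(lambda q:np.r_[(proj(c,W(q))-px).ravel(),prior(q)],g0,x_scale=.01)
print("nest in tool",f.x); print(np.round((proj(c,W(f.x))-px)*1.56,1))
# TCP target so nest origin on base
n=W.__call__  # noqa
M=Ro.from_rotvec([f.x[4],0,f.x[2]])
jaw=b[2]+f.x[2]
T=Ro.from_euler("z",jaw)*Ro.from_euler("x",np.pi)
tcp=np.array([b[0],b[1],.012])-T.apply(f.x[[0,1,3]])
print("TCP target",tcp,jaw); move_to([tcp[0],tcp[1],.10],jaw)
print("expected from grasp fit:",(Ro.from_quat([.974,-.228,0,0]).inv()).apply(np.array([.48886,-.20049,0])-[.4863,-.1925,.0306]))
v,r=fit(c,[(30,15,62),(30,-15,62)],[(0,0),(0,0)]) if 0 else (0,0)
```

```text
base [ 0.48841201  0.23550718 -0.23168428]
[[ 1.1 -1.4]
 [ 1.2  0.3]
 [-1.5  0. ]
 [-3.5 -0.7]
 [-0.1  0.9]
 [ 0.8  1.4]]
nest in tool [ 0.00668192  0.00615827 -0.00170739  0.03104459 -0.01099825]
[[-0.3 -0.7]
 [ 0.4  1.3]
 [-2.1 -0.6]
 [-0.4  1. ]
 [ 0.3 -0.4]
 [ 2.2 -0. ]]
TCP target [0.48333553 0.24304387 0.04304459] -0.23339166619316684
tcp [0.4605 0.1129 0.3   ] shift mm [  -7.5 -132.1  199.9] turn [0.0008 0.0006 0.0023] q7 -0.56 t 5.8 F [-0.   0.8 -5. ] w 0.013482750649041675
expected from grasp fit: [0.00584039 0.00602358 0.0306    ]
```

Request:
{"fn": "step_arm", "kwargs": {"commands": [[-0.0007, -0.01, 0.005, 0, 0, 0.001], [-0.001, -0.02, 0.015, 0, 0, 0.001], [-0.0013, -0.024, 0.025, 0, 0, 0], [-0.0013, -0.024, 0.03, 0, 0, 0], [-0.001, -0.022, 0.035, 0, 0, 0], [-0.001, -0.018, 0.035, 0, 0, 0], [-0.0007, -0.01, 0.03, 0, 0, 0], [0, -0.004, 0.024, 0, 0, 0], [0, 0, 0.014, 0, 0, 0], [0, 0, 0.006, 0, 0, 0], [0, 0, 0, 0, 0, 0], [0, 0, 0, 0, 0, 0]]}}

```text
time: 7.0
ee_pos: [0.4846, 0.2444, 0.0826]
eef_rot: [0.993, -0.116, 0.001, -0.0]
ft_force: [-0.3, 0.7, -5.7]
width: 0.0139
```

Run:
```python
from h import *
move_to([.4839,.2429,.045],-.2334)
s=read_state(); c=get_calibration("wrist"); im=camera("wrist")[:,:,::-1]; np.save("w3.npy",dict(c=c,s=s),allow_pickle=True)
cv2.imwrite("pics/w3.png",cv2.resize(im[60:260,120:440],(800,500),interpolation=cv2.INTER_CUBIC))
R=Ro.from_quat(s["eef_rot"])
N=np.array([(45,45,8),(45,45,0)])/1e3
W=R.apply(Ro.from_euler("x",np.pi).apply(N)+[.006,.0061,.031])+s["ee_pos"]
f=lambda P:(proj(c,P)-[120,60]+.5)*2.5-.5
print("hole",f(W),"pin",f(place([.4884,.2355,-.2317],[(45,45,12),(45,45,26),(45,45,34)])))
```

```text
tcp [0.4846 0.2444 0.0826] shift mm [-0.4  1.7 37.6] turn [-0.0008 -0.0015  0.0015] q7 -1.03 t 7.0 F [-0.3  0.7 -5.7] w 0.013906095505462976
hole [[550.28670554 267.66523995]
 [541.1659829  260.40143311]] pin [[503.77035184 237.7500454 ]
 [514.74735401 246.86349715]
 [521.69842797 252.63449692]]
```

View pics/w3.png

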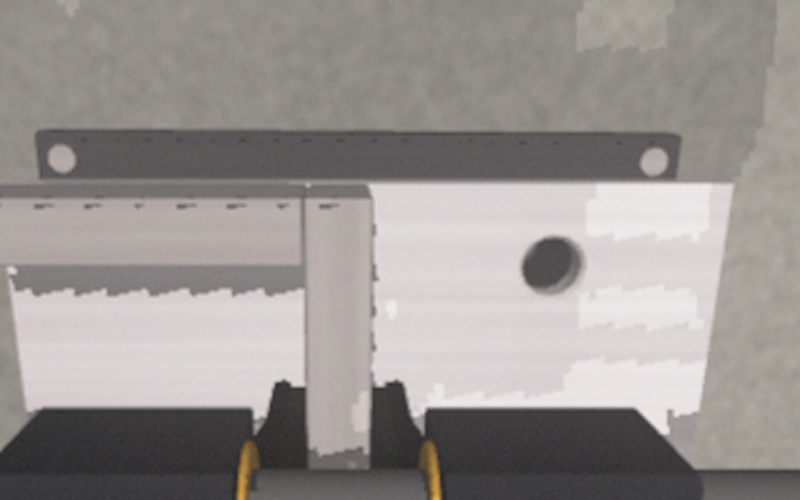

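The far base corners show at (37,131) and (681,136); the hole centre is (551,265), where predicted. The pin is hidden by parallax. Check the base corners.

Run:
```python
from h import *
d=np.load("w3.npy",allow_pickle=True).item(); c,s=d["c"],d["s"]
f=lambda P:(proj(c,P)-[120,60]+.5)*2.5-.5
L=[(-95,75,12),(95,75,12)]
print(f(place([.4884,.2355,-.2317],L)))
b,r=fit(c,L,(np.array([(37,131.5),(681,135.5)])+.5)/2.5-.5+[120,60],[.488,.235,-.23]);print(b,r)
```

```text
[[ 30.18462374 136.27655513]
 [681.86579669 136.07781993]]
[ 0.48901352  0.23605753 -0.23804769] [[-1.63852267  0.09500698]
 [ 1.65456631  0.11939405]]
```

Request:
{"fn": "step_arm", "kwargs": {"commands": [[0, 0.0013, 0.005, 0, 0, 0.001], [0, 0, 0.008, 0, 0, 0], [0, 0, 0.005, 0, 0, 0], [0, 0, 0.003, 0, 0, 0], [0, 0, 0.002, 0, 0, 0], [0, 0, 0, 0, 0, 0]]}}

```text
time: 7.65
ee_pos: [0.4834, 0.2433, 0.0582]
eef_rot: [0.993, -0.116, -0.0, 0.0]
ft_force: [-0.4, -0.4, -5.1]
width: 0.0135
```

Request:
{"fn": "step_arm", "kwargs": {"commands": [[0, 0, 0.002, 0, 0, 0], [0, 0, 0.002, 0, 0, 0], [0, 0, 0.001, 0, 0, 0], [0, 0, 0, 0, 0, 0]]}}

```text
time: 8.05
ee_pos: [0.4834, 0.2432, 0.0534]
eef_rot: [0.993, -0.116, -0.0, 0.0]
ft_force: [-0.4, -0.4, -5.6]
width: 0.0134
```

Request:
{"fn": "step_arm", "kwargs": {"commands": [[0, 0, 0.002, 0, 0, 0], [0, 0, 0.002, 0, 0, 0], [0, 0, 0.002, 0, 0, 0], [0, 0, 0.001, 0, 0, 0], [0, 0, 0, 0, 0, 0]]}}

```text
time: 8.55
ee_pos: [0.4834, 0.2432, 0.0463]
eef_rot: [0.993, -0.116, -0.0, 0.0]
ft_force: [0.2, -0.4, -5.8]
width: 0.0133
```

Request:
{"fn": "step_arm", "kwargs": {"commands": [[0, 0, 0.001, 0, 0, 0], [0, 0, 0.001, 0, 0, 0], [0, 0, 0.001, 0, 0, 0], [0, 0, 0.001, 0, 0, 0], [0, 0, 0, 0, 0, 0]]}}

```text
time: 9.05
ee_pos: [0.4836, 0.2432, 0.0427]
eef_rot: [0.993, -0.116, 0.0, 0.0]
ft_force: [-1.3, -1.5, -1.8]
width: 0.0138
```

Seating is beginning. One more small push, release, retreat and look.

Request:
{"fn": "step_arm", "kwargs": {"commands": [[0, 0, 0.001, 0, 0, 0], [0, 0, 0.0005, 0, 0, 0], [0, 0, 0, 0, 0, 0]]}}

```text
time: 9.35
ee_pos: [0.4835, 0.2432, 0.0426]
eef_rot: [0.993, -0.116, 0.0, 0.001]
ft_force: [-8.7, -5.8, 19.3]
width: 0.0138
```

Request:
{"fn": "step_arm", "kwargs": {"commands": [[0, 0, 0, 0, 0, 0], [0, 0, 0, 0, 0, 0], [0, 0, 0, 0, 0, 0], [0, 0, 0, 0, 0, 0], [0, 0, 0, 0, 0, 0], [0, 0, -0.01, 0, 0, 0], [0, 0, -0.03, 0, 0, 0], [0, 0, -0.04, 0, 0, 0], [0, 0, -0.04, 0, 0, 0], [0, 0, -0.04, 0, 0, 0], [0, 0, -0.03, 0, 0, 0], [0, 0, -0.01, 0, 0, 0]], "gripper": 0.6}}

```text
time: 10.55
ee_pos: [0.4843, 0.2442, 0.2451]
eef_rot: [0.993, -0.116, 0.002, -0.001]
ft_force: [-0.4, -0.3, 0.6]
width: 0.0519
```

Run:
```python
from h import *
move_to([.664,.0006,.25],-1.372)
s=read_state(); c=get_calibration("wrist"); im=camera("wrist")[:,:,::-1]; np.save("w4.npy",dict(c=c,s=s),allow_pickle=True)
t=camera("top")[:,:,::-1]
o=np.zeros((380,800,3),np.uint8)
o[:,:450]=cv2.resize(im[80:270,140:365],(450,380),interpolation=cv2.INTER_CUBIC)
o[:375,450:]=cv2.resize(t[148:223,118:188],(350,375),interpolation=cv2.INTER_CUBIC)
cv2.imwrite("pics/w4.png",o); cv2.imwrite("pics/w4full.png",im)
n=place([.4884,.2355,-.2317],[(85,65,20),(85,-65,20),(-85,-65,20),(45,45,34),(45,-45,34),(95,75,12),(95,-75,12)])
print((proj(c,n)-[140,80])*2, (proj(get_calibration("top"),n)-[118,148])*5+[450,0])
```

```text
tcp [0.4843 0.2442 0.2451] shift mm [230.8 195.9  -4.4] turn [-0.0049 -0.0023  1.1404] q7 -0.92 t 10.55 F [-0.4 -0.3  0.6] w 0.05191739044017858
[[372.4790682   73.04371538]
 [359.45546364 265.26909779]
 [114.15045925 265.58596371]
 [310.86368754 107.58470209]
 [305.49058941 245.13299508]
 [386.1674762   56.30417885]
 [370.12092003 274.08927037]] [[565.30913364  33.64499204]
 [751.73375441  81.71693854]
 [679.33140014 324.98240435]
 [571.94315428  92.07350536]
 [702.65760115 125.89214589]
 [558.03768833  19.26010555]
 [771.87998684  74.36152923]]
```

View pics/w4.png

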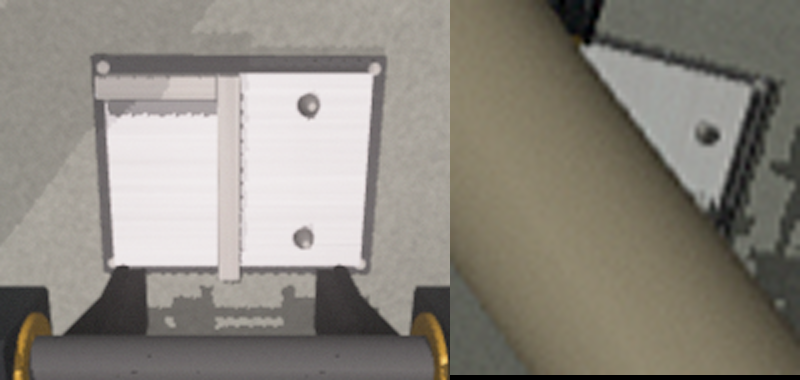

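The plate lies home with both pins through its holes, (308,105) and (303,238) in the left tile. Now the valve body.

Request:
{"fn": "step_arm", "kwargs": {"commands": [[0.012, 0.01, 0, 0, 0, 0], [0.026, 0.022, 0, 0, 0, 0], [0.032, 0.027, 0, 0, 0, 0], [0.032, 0.027, 0, 0, 0, 0], [0.032, 0.027, 0, 0, 0, 0], [0.032, 0.027, 0, 0, 0, 0], [0.032, 0.027, 0, 0, 0, 0], [0.022, 0.02, 0, 0, 0, 0], [0.011, 0.009, 0, 0, 0, 0]]}}

```text
time: 11.55
ee_pos: [0.6638, -0.0055, 0.2381]
eef_rot: [0.993, -0.118, -0.002, 0.001]
ft_force: [-0.4, -1.1, -0.3]
width: 0.0521
```

Request:
{"fn": "step_arm", "kwargs": {"commands": [[0, 0, 0, 0, 0, 0.08], [0, 0, 0, 0, 0, 0.14], [0, 0, 0, 0, 0, 0.14], [0, 0, 0, 0, 0, 0.14], [0, 0, 0, 0, 0, 0.14], [0, 0, 0, 0, 0, 0.14], [0, 0, 0, 0, 0, 0.14], [0, 0, 0, 0, 0, 0.14], [0, 0, 0, 0, 0, 0.08], [0, 0, 0, 0, 0, 0], [0, 0, 0, 0, 0, 0]]}}

```text
time: 12.65
ee_pos: [0.6628, -0.0003, 0.2403]
eef_rot: [0.775, -0.632, -0.0, 0.0]
ft_force: [-0.5, 0.8, -0.3]
width: 0.052
```

Run:
```python
from h import *
move_to([.664,.0006,.25],-1.372)
s=read_state(); c=get_calibration("wrist"); im=camera("wrist")[:,:,::-1]; np.save("w5.npy",dict(c=c,s=s),allow_pickle=True)
p=proj(c,[.664,.0006,.04])[0].astype(int);print(p)
x0=int(np.clip(p[0]-80,0,352));y0=int(np.clip(p[1]-60,0,264));print("off",x0,y0)
cv2.imwrite("pics/w5.png",cv2.resize(im[y0:y0+120,x0:x0+160],(800,600),interpolation=cv2.INTER_CUBIC))
print(np.round(s["joint_positions"],2))
```

```text
tcp [ 6.628e-01 -3.000e-04  2.403e-01] shift mm [-0.6 -1.3 -9.8] turn [0.0013 0.0001 0.0034] q7 -1.57 t 12.65 F [-0.5  0.8 -0.3] w 0.05203242859347368
[254 163]
off 174 103
[ 0.27  0.46 -0.48  1.33  0.21  1.4  -1.57]
```

View pics/w5.png

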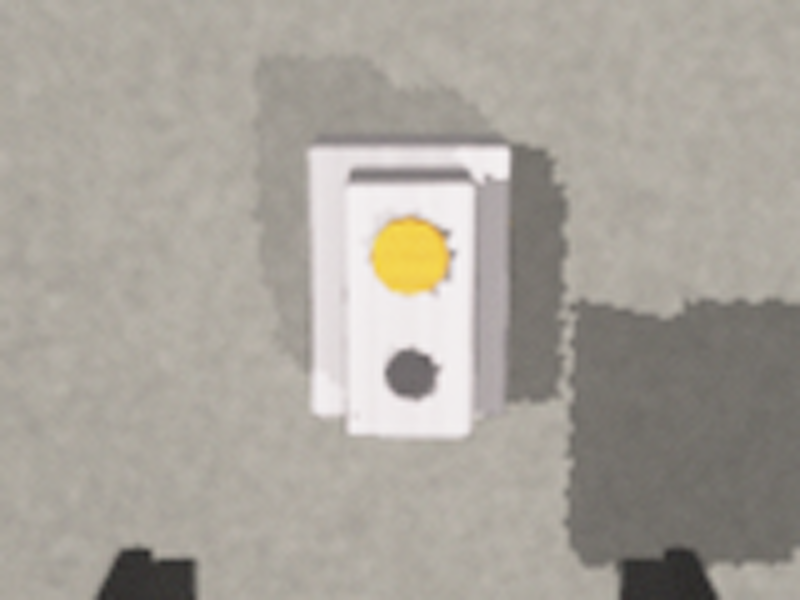

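Upper block top corners: (348,183), (474,183), (471,437), (348,437); lower block: (310,147), (509,147), (311,415), (507,415).

Run:
```python
from h import *
c=np.load("w5.npy",allow_pickle=True).item()["c"]
L=[(30,15,62),(30,-15,62),(-30,-15,62),(-30,15,62),(35,25,30),(35,-25,30),(-35,25,30),(-35,-25,30)]
px=(np.array([(348,183),(474,183),(471,437),(348,437),(310,147),(509,147),(311,415),(507,415)])+.5)/5-.5+[174,103]
p,r=fit(c,L,px,[.664,0,.2]);print(p,np.round(r*5,1)); move_to([p[0],p[1],.050],p[2]-np.pi/2)
```

```text
[6.67534529e-01 1.99462675e-04 2.00070033e-01] [[-4.7 -0.4]
 [ 2.9 -0.1]
 [ 1.9  0.4]
 [-2.   0.1]
 [-2.1 -2.5]
 [ 2.9 -2.1]
 [ 1.7  2.6]
 [-1.2  3. ]]
tcp [ 6.629e-01 -4.000e-04  2.404e-01] shift mm [  0.4  -4.8 190.4] turn [0.0009 0.0002 0.0017] q7 -1.57 t 12.7 F [-0.2 -0.2  0.8] w 0.05220605368251452
```

Request:
{"fn": "step_arm", "kwargs": {"commands": [[0.0004, -0.0048, 0.015, 0, 0, 0.001], [0, 0, 0.035, 0, 0, 0], [0, 0, 0.035, 0, 0, 0], [0, 0, 0.035, 0, 0, 0], [0, 0, 0.03, 0, 0, 0], [0, 0, 0.022, 0, 0, 0], [0, 0, 0.012, 0, 0, 0], [0, 0, 0.004, 0, 0, 0], [0, 0, 0, 0, 0, 0]]}}

```text
time: 13.6
ee_pos: [0.6681, 0.0, 0.0529]
eef_rot: [0.774, -0.634, -0.0, -0.0]
ft_force: [-0.4, 0.3, 0.6]
width: 0.0521
```

Request:
{"fn": "step_arm", "kwargs": {"commands": [[0, 0, 0, 0, 0, 0], [0, 0, 0, 0, 0, 0], [0, 0, 0, 0, 0, 0], [0, 0, 0, 0, 0, 0], [0, 0, 0, 0, 0, 0]], "gripper": 0, "grip_force": 55}}

```text
time: 14.1
ee_pos: [0.6684, -0.0, 0.0537]
eef_rot: [0.773, -0.634, 0.0, -0.0]
ft_force: [-1.6, 0.2, 5.0]
width: 0.0297
```

Run:
```python
from h import *
b=[.4885,.2356,-.233]
print("home",place(b,[(-38,16,20)])); a=place(b,[(-48,4,0)])[0]; print("approach",a)
move_to([a[0],a[1],.17],b[2])
```

```text
home [[0.45522119 0.25994175 0.02      ]]
approach [0.44272064 0.25057499 0.        ]
tcp [ 0.6684 -0.      0.0537] shift mm [-290.   171.9 -116.5] turn [-7.00e-04 -8.00e-04 -1.14e+00] q7 -1.63 t 14.1 F [-1.6  0.2  5. ] w 0.02966323476934187
```

Request:
{"fn": "step_arm", "kwargs": {"commands": [[0, 0, -0.005, 0, 0, 0], [0, 0, -0.015, 0, 0, 0], [0, 0, -0.028, 0, 0, 0], [0, 0, -0.032, 0, 0, 0], [0, 0, -0.025, 0, 0, 0], [0, 0, -0.015, 0, 0, 0], [0, 0, 0, 0, 0, 0]]}}

```text
time: 14.8
ee_pos: [0.6691, 0.0001, 0.1758]
eef_rot: [0.773, -0.634, 0.002, -0.001]
ft_force: [0.5, -0.1, -3.9]
width: 0.029
```

Request:
{"fn": "step_arm", "kwargs": {"commands": [[-0.012, 0.007, 0, 0, 0, 0], [-0.028, 0.017, 0, 0, 0, 0], [-0.035, 0.0205, 0, 0, 0, 0], [-0.035, 0.0205, 0, 0, 0, 0], [-0.035, 0.0205, 0, 0, 0, 0], [-0.035, 0.0205, 0, 0, 0, 0], [-0.035, 0.0205, 0, 0, 0, 0], [-0.035, 0.0205, 0, 0, 0, 0], [-0.026, 0.016, 0, 0, 0, 0], [-0.014, 0.008, 0, 0, 0, 0], [0, 0, 0, 0, 0, 0]]}}

```text
time: 15.9
ee_pos: [0.4409, 0.2524, 0.1721]
eef_rot: [0.775, -0.632, -0.0, 0.001]
ft_force: [0.3, 0.1, -3.6]
width: 0.0298
```

Request:
{"fn": "step_arm", "kwargs": {"commands": [[0, 0, 0, 0, 0, -0.08], [0, 0, 0, 0, 0, -0.14], [0, 0, 0, 0, 0, -0.14], [0, 0, 0, 0, 0, -0.14], [0, 0, 0, 0, 0, -0.14], [0, 0, 0, 0, 0, -0.14], [0, 0, 0, 0, 0, -0.14], [0, 0, 0, 0, 0, -0.14], [0, 0, 0, 0, 0, -0.08], [0, 0, 0, 0, 0, 0], [0, 0, 0, 0, 0, 0]]}}

```text
time: 17.0
ee_pos: [0.4436, 0.2497, 0.1725]
eef_rot: [0.993, -0.118, -0.0, 0.0]
ft_force: [-0.3, 0.1, -4.2]
width: 0.0298
```

Run:
```python
from h import *
move_to([.4427,.2506,.1],-.233)
s=read_state(); c=get_calibration("wrist"); im=camera("wrist")[:,:,::-1]; np.save("w6.npy",dict(c=c,s=s),allow_pickle=True)
cv2.imwrite("pics/w6.png",cv2.resize(im[60:300,96:416],(800,600),interpolation=cv2.INTER_CUBIC))
b=[.4885,.2356,-.233]
print((proj(c,place(b,[(85,65,20),(85,-65,20),(-85,65,46),(-13,51,46),(-85,51,46),(1,65,46)]))-[96,60]+.5)*2.5-.5)
R=Ro.from_quat(s["eef_rot"])
V=np.array([(15,-30,62),(-15,-30,62),(25,-35,30),(-25,-35,30),(25,-35,0),(-25,-35,0)])/1e3  # tool xy, height
V[:,2]=.053-V[:,2]
print((proj(c,R.apply(V)+s["ee_pos"])-[96,60]+.5)*2.5-.5, np.round(s["joint_positions"],2))
```

```text
tcp [0.4436 0.2497 0.1725] shift mm [-1.1 -0.7 72.5] turn [ 0.0007  0.0006 -0.004 ] q7 -0.97 t 17.0 F [-0.3  0.1 -4.2] w 0.029822920660826806
[[724.24521353 138.648195  ]
 [688.59235563 432.25122498]
 [293.54841181 144.29293256]
 [487.65031738 181.84598558]
 [295.25092542 182.60203417]
 [526.83915188 143.34350811]]
[[471.10204179 347.74157993]
 [320.30151443 347.70105207]
 [500.45962802 283.55085967]
 [292.1533794  283.5116335 ]
 [485.87310177 257.05755069]
 [307.55862867 257.02989115]] [ 0.12  0.21 -0.8   1.82  0.17  1.18 -0.97]
```

View pics/w6.png

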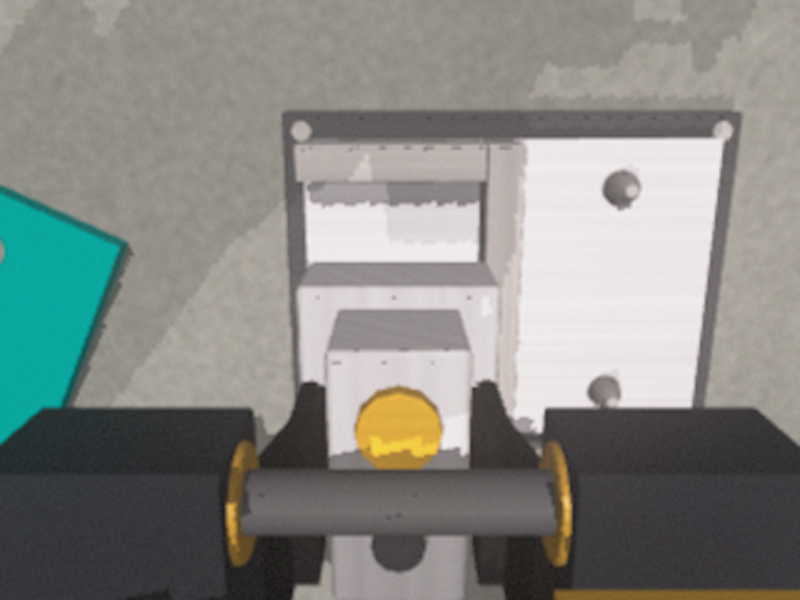

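Everything matches predictions: the valve hangs clear of both stops. Lower it.

Request:
{"fn": "step_arm", "kwargs": {"commands": [[0, 0, 0.01, 0, 0, -0.004], [0, 0, 0.02, 0, 0, 0], [0, 0, 0.025, 0, 0, 0], [0, 0, 0.02, 0, 0, 0], [0, 0, 0.012, 0, 0, 0], [0, 0, 0.006, 0, 0, 0], [0, 0, 0.002, 0, 0, 0], [0, 0, 0.001, 0, 0, 0], [0, 0, 0, 0, 0, 0]]}}

```text
time: 17.95
ee_pos: [0.4438, 0.2509, 0.0777]
eef_rot: [0.993, -0.114, 0.001, -0.0]
ft_force: [0.2, 0.4, -3.3]
width: 0.0299
```

Request:
{"fn": "step_arm", "kwargs": {"commands": [[0, 0, 0.001, 0, 0, 0], [0, 0, 0.001, 0, 0, 0], [0, 0, 0, 0, 0, 0]]}}

```text
time: 18.25
ee_pos: [0.4434, 0.2506, 0.0751]
eef_rot: [0.993, -0.114, 0.0, 0.0]
ft_force: [-0.6, 1.0, -4.4]
width: 0.0292
```

Request:
{"fn": "step_arm", "kwargs": {"commands": [[0, 0, 0.001, 0, 0, 0.002], [0, 0, 0.0005, 0, 0, 0], [0, 0, 0, 0, 0, 0]]}}

```text
time: 18.55
ee_pos: [0.4435, 0.2507, 0.0737]
eef_rot: [0.993, -0.115, 0.0, 0.0]
ft_force: [-0.4, -0.5, -1.1]
width: 0.0298
```

Request:
{"fn": "step_arm", "kwargs": {"commands": [[0, 0, 0.0005, 0, 0, 0], [0, 0, 0, 0, 0, 0]]}}

```text
time: 18.75
ee_pos: [0.4436, 0.2508, 0.0736]
eef_rot: [0.993, -0.115, 0.0, 0.0]
ft_force: [-2.2, -1.7, 5.4]
width: 0.0294
```

Request:
{"fn": "step_arm", "kwargs": {"commands": [[0.002, -0.002, 0, 0, 0, 0], [0.002, -0.0025, 0, 0, 0, 0], [0.002, -0.0025, 0, 0, 0, 0], [0.0015, -0.0025, 0, 0, 0, 0], [0, 0, 0, 0, 0, 0]]}}

```text
time: 19.25
ee_pos: [0.4536, 0.2587, 0.0737]
eef_rot: [0.993, -0.115, 0.001, -0.0]
ft_force: [-0.5, -0.6, 4.6]
width: 0.0295
```

Request:
{"fn": "step_arm", "kwargs": {"commands": [[0.0008, 0, 0, 0, 0, 0], [0.0008, 0, 0, 0, 0, 0], [0, 0, 0, 0, 0, 0]]}}

```text
time: 19.55
ee_pos: [0.4542, 0.2586, 0.0736]
eef_rot: [0.993, -0.115, 0.0, -0.0]
ft_force: [-3.6, 0.0, 7.2]
width: 0.0295
```

Request:
{"fn": "step_arm", "kwargs": {"commands": [[0.0005, 0, 0, 0, 0, 0], [0, -0.001, 0, 0, 0, 0], [0, 0, 0, 0, 0, 0]]}}

```text
time: 19.85
ee_pos: [0.4544, 0.2587, 0.0736]
eef_rot: [0.993, -0.115, -0.0, 0.001]
ft_force: [-8.0, -3.5, 13.2]
width: 0.0293
```

Request:
{"fn": "step_arm", "kwargs": {"commands": [[0, -0.001, 0, 0, 0, 0], [0, -0.0005, 0, 0, 0, 0], [0, 0, 0, 0, 0, 0]]}}

```text
time: 20.15
ee_pos: [0.4545, 0.2595, 0.0736]
eef_rot: [0.993, -0.115, -0.001, 0.001]
ft_force: [-9.5, -7.0, 16.9]
width: 0.0292
```

Request:
{"fn": "step_arm", "kwargs": {"commands": [[0, -0.0008, 0, 0, 0, 0], [0.0004, -0.0004, -0.0002, 0, 0, 0], [0, 0, 0, 0, 0, 0]]}}

```text
time: 20.45
ee_pos: [0.4548, 0.2605, 0.0737]
eef_rot: [0.993, -0.115, -0.001, 0.001]
ft_force: [-11.2, -7.5, 16.8]
width: 0.0297
```

Request:
{"fn": "step_arm", "kwargs": {"commands": [[0.0004, -0.0006, 0, 0, 0, 0], [0, 0, 0, 0, 0, 0], [0, 0, 0, 0, 0, 0]]}}

```text
time: 20.75
ee_pos: [0.4549, 0.2607, 0.0736]
eef_rot: [0.993, -0.115, -0.001, 0.002]
ft_force: [-13.2, -9.6, 19.0]
width: 0.0297
```

Request:
{"fn": "step_arm", "kwargs": {"commands": [[0, -0.0008, 0, 0, 0, 0], [0, 0, 0, 0, 0, 0]]}}

```text
time: 20.95
ee_pos: [0.4551, 0.2614, 0.0737]
eef_rot: [0.993, -0.115, -0.001, 0.002]
ft_force: [-14.3, -9.1, 20.1]
width: 0.0299
```

Request:
{"fn": "step_arm", "kwargs": {"commands": [[0, -0.0008, 0, 0, 0, 0], [0, 0, 0, 0, 0, 0]]}}

```text
time: 21.15
ee_pos: [0.4551, 0.2615, 0.0737]
eef_rot: [0.993, -0.115, -0.002, 0.003]
ft_force: [-15.8, -13.2, 24.4]
width: 0.0297
```

Run:
```python
from h import *
move_to([.4552,.2599,.0735],-.233)
s=read_state(); c=get_calibration("wrist"); im=camera("wrist")[:,:,::-1]
cv2.imwrite("pics/w7.png",cv2.resize(im[60:260,96:363],(800,600),interpolation=cv2.INTER_CUBIC))
F=s["ft_force"]; print("plate Fx,Fy",Ro.from_euler("z",.233).apply(F))
```

```text
tcp [0.4551 0.2615 0.0737] shift mm [0.5 1.5 0.2] turn [0.0058 0.0026 0.0016] q7 -1.08 t 21.15 F [-15.8 -13.2  24.4] w 0.029703195434793023
plate Fx,Fy [-12.32310744 -16.46366958  24.38987957]
```

View pics/w7.png

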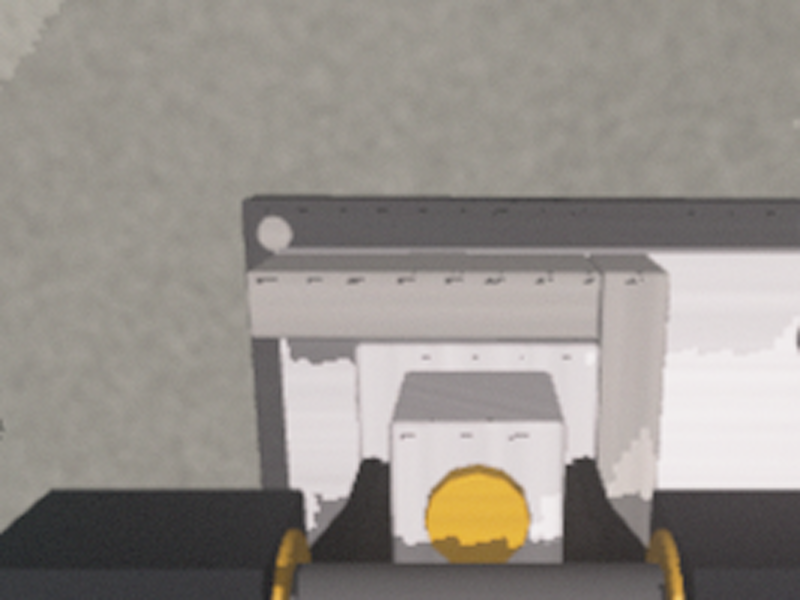

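The valve touches both stops: its far edge (y≈344) sits at the short stop edge (338), the expected parallax, and its right side is on the long stop. Add a bit more x push and ease the downforce.

Request:
{"fn": "step_arm", "kwargs": {"commands": [[0.0005, 0, -0.0003, 0, 0, 0], [0.0004, -0.0004, -0.0002, 0, 0, 0], [0, 0, 0, 0, 0, 0], [0, 0, 0, 0, 0, 0], [0, 0, 0, 0, 0, 0]]}}

```text
time: 21.7
ee_pos: [0.4563, 0.2623, 0.0737]
eef_rot: [0.993, -0.115, -0.001, 0.002]
ft_force: [-11.6, -7.8, 13.5]
width: 0.0298
```

Run:
```python
from h import *
s=read_state(); print(s["ee_pos"],"plate F",Ro.from_euler("z",.233).apply(s["ft_force"]),Ro.from_quat(s["eef_rot"]).apply([0,0,1]),s["width"])
```

```text
[0.45632429 0.26225784 0.07369626] plate F [ -9.51086204 -10.28431009  13.45496262] [-0.00324133 -0.00323491 -0.99998951] 0.029754006197357363
```

The plate took up some pin clearance. Push on until it stiffens.

Request:
{"fn": "step_arm", "kwargs": {"commands": [[0.0006, -0.0006, 0, 0, 0, 0], [0, 0, 0, 0, 0, 0]]}}

```text
time: 21.9
ee_pos: [0.4565, 0.2624, 0.0737]
eef_rot: [0.993, -0.115, -0.002, 0.002]
ft_force: [-15.0, -10.4, 17.3]
width: 0.0295
```

Request:
{"fn": "step_arm", "kwargs": {"commands": [[0.0006, -0.0006, 0, 0, 0, 0], [0, 0, 0, 0, 0, 0], [0, 0, 0, 0, 0, 0]]}}

```text
time: 22.2
ee_pos: [0.4565, 0.2625, 0.0737]
eef_rot: [0.993, -0.115, -0.002, 0.003]
ft_force: [-18.4, -12.1, 21.8]
width: 0.0298
```

Run:
```python
from h import *
s=read_state(); print(s["ee_pos"],"plate F",Ro.from_euler("z",.233).apply(s["ft_force"]),Ro.from_quat(s["eef_rot"]).apply([0,0,1]),s["width"])
```

```text
[0.45653454 0.2624546  0.07365426] plate F [-15.14264028 -15.99160029  21.84135281] [-0.00566334 -0.00545487 -0.99996909] 0.029805446517830743
```

Request:
{"fn": "step_arm", "kwargs": {"commands": [[0.0005, -0.0005, -0.0003, 0, 0, 0], [0, 0, 0, 0, 0, 0], [0, 0, 0, 0, 0, 0], [0, 0, 0, 0, 0, 0], [0, 0, 0, 0, 0, 0], [0, 0, 0, 0, 0, 0], [0, 0, 0, 0, 0, 0], [0, 0, 0, 0, 0, 0]]}}

```text
time: 23.0
ee_pos: [0.4568, 0.2626, 0.0737]
eef_rot: [0.993, -0.115, -0.003, 0.003]
ft_force: [-19.1, -12.1, 19.7]
width: 0.0297
```

Run:
```python
from h import *
s=read_state(); print(s["ee_pos"],"plate F",Ro.from_euler("z",.233).apply(s["ft_force"]),Ro.from_quat(s["eef_rot"]).apply([0,0,1]),s["width"])
c=get_calibration("wrist"); im=camera("wrist")[:,:,::-1]
cv2.imwrite("pics/w8.png",cv2.resize(im[60:260,180:447],(800,600),interpolation=cv2.INTER_CUBIC))
```

```text
[0.45677271 0.26264519 0.07369201] plate F [-15.79994489 -16.20222734  19.65926172] [-0.00640581 -0.00577362 -0.99996281] 0.02967713807864562
```

View pics/w8.png

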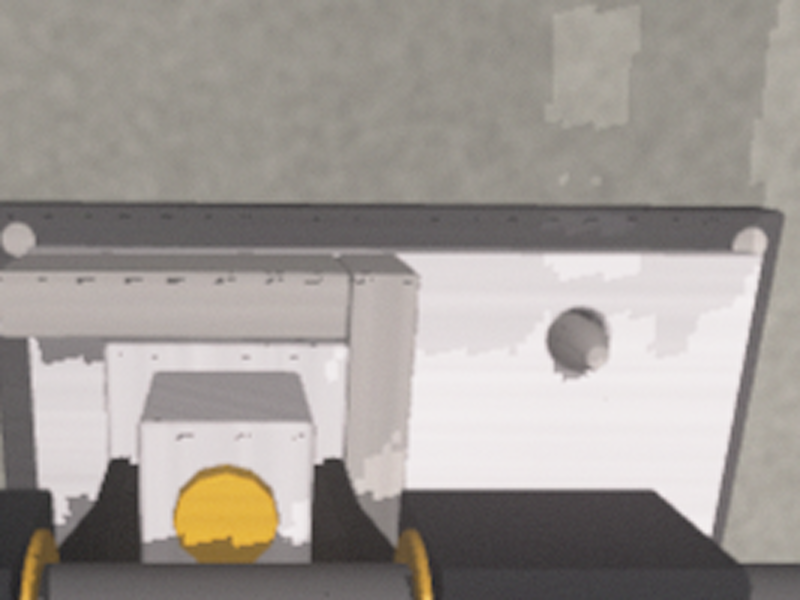

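The plate is seated with the pin through its hole at (578,340), its edges parallel to the base's. The valve is tight against both stops, and the force is steady at about 16 N along each axis. Handing in.

```bash
python3 -c "
from bench import *
close_job(); s=read_state(); print(s['time'],s['ft_force'],s['width'])"
```

```text
the job is handed in; nothing more can be done
the job is handed in; nothing more can be done
```

I lowered the small aluminium plate over both pins until it lay on the base and let it go. I then stood the valve body inside the L and pressed it into the corner. I handed the job in at about 23 s of the 64 s, still holding it there with a 55 N grip setting.

**Last checks**
- **Forces:** the wrist force was steady at about 16 N against each stop direction, with about 20 N downward. This is measured at the wrist, so the force on each stop is inferred and some of it is friction.
- **Tilt and grip:** the tool was tilted less than 0.01 rad, and the fingers were open 29.7 mm on the 30 mm block.
- **Picture:** the valve body touched both stops. The plate was flush, with the one pin in view through its hole and its edges parallel to the base.

**What disagreed**
- **Plate shift:** the plate slid about 1 mm within its pin clearance during the pressing, until it stiffened. I estimate it stayed within the 3.5 mm limit, but I did not measure its position again afterwards.
- **Gripper position:** the gripper ended about 3 mm past my estimate of the home position. I put that down to the plate shift, the offset of the grasp and compliance.
- **Bystanders:** the arm did not go near the filter, spanner or coupling, but I did not check their final positions in a picture.

I viewed 11 pictures, one over the budget of 10.

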